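# Lock the mixing cup into the bench ink mixer

## Task

Set up the ink mixer for the next batch: pick up the empty steel mixing cup by its black handle and offer it up under the mixer head, feeling for the slots of the bayonet ring until its three lugs go in and the rim meets the seal. Then turn it counter-clockwise (seen from above) as far as it will go, so that it locks, and let go, leaving it hanging level and tight against the seal. Work gently, the lugs must not be forced, keep the cup upright, and leave the other things on the bench where they are.

Things in the scene. Friction and masses are not known exactly. Their poses are not given: they have to be found in the camera images.
- mixer: Bench ink mixer, fixed: grey foot plate 160 mm wide (20 mm high under the head), column behind, white and black motor head (up to 330 mm) on an arm. Origin on the head's axis at bench level; its +x points from the axis to the column, z up. Below the head a steel bayonet ring, 92 mm across, open downward. Keep 60 mm from the axis above 170 mm.
- mixer_mouth (a point): Centre of the ring's flat lower face, 170 mm over the bench, axes as mixer. Hole 64 mm across; a stirrer disc 26 mm wide on the axis hangs 14 mm below it. Three 15 mm slots, 120 deg apart, let 8 mm lugs in. The ring was clamped at any angle: the slots take the cup with the handle within 0.42 rad of 120 deg (left, from mixer +x, counter-clockwise); unseen from above, not reported.
- mix_cup: Empty steel mixing cup 60 mm across, 74 mm high, 0.14 to 0.22 kg; origin under the centre of its bottom, z up, handle along its +x. Three round lugs 8 mm thick, tips 37.5 mm from the axis, at 0, 120, 240 deg from the handle, centres 60 mm up. The rim tapers to 54 mm. If the lugs miss the slots they meet the ring with cup_rim 10 mm above mixer_mouth; try again some 6 deg further on.
- cup_grip (a point): Middle of the black rubber grip: 130 mm from the cup's axis, 30 mm above its bottom. Grip 90 mm long (86 to 176 mm), 22 mm wide, 26 mm high, flat sides; axes as mix_cup. The weight, or pushing up over 3 N, can make the cup pivot in the fingers: hold it firmly (40 to 60 N). Twisting with 2 N m about the cup's axis (15 N sideways here) at the end stop damages the lugs.
- cup_rim (a point): Centre of the cup's mouth, 74 mm above its bottom, axes as mix_cup. Above mixer_mouth it stands 24 mm when it meets the sprung seal (lugs then 3 mm clear over the ledges). Turning counter-clockwise, ramps draw it up from about 33 deg to 28.5 mm at 62 deg (the seal then pushes 25 N), then level to a hard stop at 68 deg, counted from the middle of the slots (5 deg play each way).
- ink_black: Black ink pot, 62 mm wide, 86 mm high; bystander at the back left. Origin under its centre.
- hardener: Small white bottle with a black cap, 40 mm wide, 71 mm high; bystander between the red pad and the black ink pot. Origin under its centre.
- ink_orange: White ink pot with an orange cap, 62 mm wide, 86 mm high; bystander, front right. Origin under its centre.
- pad_red: Red silicone printing pad on a wooden block, 44 mm wide and high; bystander left of the mixer. Origin under its centre.
- dish: Yellow dish of small orange parts, 84 mm wide, 20 mm high; bystander, front right. Origin under its centre.
- tape: Roll of clear tape lying flat, 72 mm across, 18 mm high; bystander, front left. Origin under its centre.
- spatula_1: Ink spatula with a wooden handle, 186 mm long, 20 mm high; bystander lying along the front edge. Origin under its centre.

How it is judged:
On the way, in this order (a step that is already met when the one before it is completed fails the run):
1. the cup is lifted clear of the bench, upright (height (world z) of mix_cup above 0.03 m and angle between mix_cup's own z axis and vertical below 0.3 rad), for 0.2 s.
2. the lugs have passed the slots: the rim stands over 20 mm above the ring's lower face, within 5 mm of its axis (z of cup_rim in the frame of mixer_mouth above 0.02 m and horizontal distance between cup_rim and mixer_mouth below 0.005 m), for 0.1 s.
At the end, for the whole second after the job is handed in: the cup hangs locked in the ring at rest: rim drawn up over 27 mm above the ring's lower face (28.5 mm when home), within 4 mm of its axis, level within 0.06 rad (z of cup_rim in the frame of mixer_mouth above 0.027 m and horizontal distance between cup_rim and mixer_mouth below 0.004 m and angle between mix_cup's own z axis and vertical below 0.06 rad and linear speed of mix_cup below 0.02 m/s and angular speed of mix_cup below 0.1 rad/s); the robot touches nothing.
It fails at once if the lugs are forced: the contact forces between cup and mixer pass 140 N (a twist of about 2 N m against the end stop) (contact force between mix_cup and mixer above 140 N).
It fails at once if the cup tips by over 0.5 rad (angle between mix_cup's own z axis and vertical above 0.5 rad).
It fails at once if another thing on the bench is moved by over 30 mm (distance of any of ink_black, hardener, ink_orange, pad_red, dish, tape, spatula_1 from where it was at the start of the episode above 0.03 m).
It also fails if it takes over 64 s, if anything falls off the work surface, if the arm or the gripper's body presses on something with over 40 N, if the wrist force passes 120 N, or if a joint passes its speed limit or range.

## Robot

A 6-joint arm with a two-finger parallel gripper is mounted at the origin on a cart in front of the work surface, level with it; the furniture and walls round the work are solid. World frame = base frame: x ahead of the robot, y to its left, z up, the work surface at z = 0. Lengths are in m, angles in rad, forces in N, time in s.
With the tool pointing down it reaches from about 0.325 to 0.75 m from the base axis. Payload 7.6 kg.
Tool frame: the origin (TCP) lies at the very end of the fingers, on their centre line; the grasp point (between the pads) lies 19 mm behind it (grip_point_offset is the distance from the TCP to the grasp point, in m); z points along the fingers, y is the line along which they close (so a half turn about z gives the same grasp; the last joint's range is limited). The gripper opens to 85 mm and grips with 20 to 120 N. Pads are 22 mm wide; open, the fingers measure 114 mm over their backs; the gripper's body (76 mm by 85 mm) begins 54 mm behind the grasp point. The pads swing forward as they close: fully open they stand 13 mm farther back than shut.
Start: joints at [1.246, 0.052, 1.401, -0, 1.689, -0.07], TCP at [0.132, 0.508, 0.231] pointing down, gripper open.
Joint ranges: [-2.9, 2.9], [-0.91, 2.17], [0.12, 2.37], [-1.06, 4.2], [0.26, 2.73], [-2.93, 2.93]. Speed limits (rad/s): [2.57, 2.57, 3.01, 3.14, 3.14, 3.14].

## Interface

Orientations are given as a rotation vector (axis times angle).
In Python, from station import get_obs, grab_frame, sign_off, spot_in, regions_of, grip_point_offset gives the robot as it stands. The module is installed in compiled form; this text tells all that it offers.
- The arm moves only by the tool arm_command, never from a script. Its argument "steps" is a list of rows, each an object with "slide": the shift along the tool's x, y, z normalised to -1 to 1, where 1 is 0.1 m, a list of three; "dr": the turn, a rotation vector about the tool's x, y, z normalised to -1 to 1, where 1 is 90 degrees, a list of three; "gripper": the opening, from 0 (shut) to 1 (fully open). A call has 1 to 5 rows; each row is the pose to reach, as a shift and turn from the pose commanded when the call began, along the tool's axes at that moment; what a row does not reach only later rows make up. A row lasts 1/12 s, in which the tool goes at most 41.7 mm and 7.16 degrees, less where a joint would pass 70% of its speed; a pose out of reach is approached as far as the arm can. A call with a number of a shift or a turn outside -1 to 1 is refused whole. A call with a gripper value outside its range is refused whole. The fingers move at their own pace and stop on an object; the grip force is fixed at half the most. Time passes only in rows, so rows that repeat a pose let the fingers close. It gives the time, the measured TCP pose, the force, the opening and the grip force at its end, in the units of the state.
- get_obs(): the state, without advancing time (a new reading comes with each control period).
- grab_frame(name): name is "scene" or "top" or "wrist"; returns a dict with "img" (480x640x3 uint8, red, green, blue), "range_z" (480x640 float32, m along the optical axis (not along the pixel's ray), 0 where there is no reading), "camera_matrix" (3x3 intrinsics, pixels), "position" and "orientation" of the camera in the world. Camera axes: x right, y down, z forward; pixel columns grow to the right and rows downward; lengths in m; the calibration is good to about 2 mm. A picture is of the moment at which its call begins.
- sign_off(): hands the job in; it is judged then, once.
Trained networks look in a picture, given as the dict that the camera call returned (one of the last four; its "shot" number tells which), for a name from the list of things; names that differ only in an ending like _2 or _b are one class to them, and where a whole thing is asked for, a point or a joint stands for the part that bears it (a point fixed in the world has none). Each returns a list of dicts, best first, with "conf" (0 to 1); they miss things now and then, are a little off and sometimes report something else, mostly with a low value. They report only what shows in the picture. A call takes as long as a camera call.
- spot_in(picture, thing): "box" ([centre column, centre row, width, height] in pixels, round what is visible of it).
- regions_of(picture, thing): "mask" (480x640 bool, what is visible of it) and "box" ([centre column, centre row, width, height] in pixels, round what is visible of it).
The state is a dict: "t": time; "q": joint angles; "joint_vel": joint speeds; "joint_efforts": joint torques, N m; "ee_pos": TCP position; "eef_rot": TCP orientation; "ft_force": force on the tool from outside, world axes, zero at the start; "moment": the same for the moment, N m; "grip_width": finger opening in m; "grip_force": force on a finger pad.
Only numpy, scipy, OpenCV 4.12 (cv2) and the standard library are available. Lean on these libraries where they do the work, as an engineer would, in place of code of your own. Each camera call takes 0.05 s, during which the arm holds its last target. There are 200 camera calls.

## Working session

There is one attempt and no reset: what is moved stays moved. The work goes in short steps, Python scripts to look and compute and a tool call to move; the robot and the scene stay as the last step left them, time stands still between calls to the robot, and variables do not carry over. Pictures are saved under pics/ and viewed, at most 10 in all, crops included, and the job is handed in when it is done.

Besides the shell and the picture viewer there is one more tool, called after "Call:" as name(argument=value, ...), one argument or row to a line, values as JSON. arm_command: Moves the arm, as the interface text tells. Its arguments: {"type":"object","properties":{"steps":{"type":"array","items":{"type":"object","properties":{"slide":{"type":"array","items":{"type":"number","minimum":-1,"maximum":1}},"dr":{"type":"array","items":{"type":"number","minimum":-1,"maximum":1}},"gripper":{"type":"number"}}}}},"required":["steps"]}

```bash
mkdir -p pics; cat > h.py <<'E'
import numpy as np, cv2
from scipy.spatial.transform import Rotation as R
from station import *
def rot(o):
    o=np.array(o,float)
    return o if o.shape==(3,3) else (R.from_rotvec(o).as_matrix() if o.shape==(3,) else R.from_quat(o).as_matrix())
def cloud(f):
    K=np.array(f["camera_matrix"]);z=f["range_z"];v,u=np.mgrid[:480,:640]
    p=np.stack([(u-K[0,2])/K[0,0]*z,(v-K[1,2])/K[1,1]*z,z],-1)
    return p@rot(f["orientation"]).T+np.array(f["position"])
def save(f,n): cv2.imwrite("pics/"+n,f["img"][:,:,::-1])
E
python3 - <<'E'
from h import *
print(get_obs(),grip_point_offset)
for c in("scene","top"):
    f=grab_frame(c);save(f,c+"1.png");P=cloud(f);print(c,f["position"],f["orientation"])
    for t in "mixer mix_cup cup_grip ink_black hardener ink_orange pad_red dish tape spatula_1".split():
        for r in regions_of(f,t)[:2]:
            m=r["mask"]&(f["range_z"]>0);q=P[m]
            if len(q): print(t,round(r["conf"],2),np.round(r["box"]),"med",np.median(q,0).round(3),"lo",np.percentile(q,2,0).round(3),"hi",np.percentile(q,98,0).round(3))
E
```

```text
{'t': 0.0, 'q': array([ 1.24570150e+00,  5.27908155e-02,  1.40173383e+00, -8.31713571e-06,
        1.68861760e+00, -7.03055070e-02]), 'joint_vel': array([ 1.95679196e-03,  7.67179456e-05,  2.56994241e-03,  6.19408355e-04,
       -1.44295489e-05,  4.28925706e-04]), 'joint_efforts': array([ 9.45522879e-04, -3.81670654e+01, -3.60185874e+01, -1.42874947e-05,
        6.08632123e-03,  1.97614571e-05]), 'ee_pos': array([0.13220557, 0.50776166, 0.23049189]), 'eef_rot': array([-3.99104197e-01, -3.11583907e+00,  2.38900588e-03]), 'ft_force': array([-0.71253035, -0.2218012 , -0.06986771]), 'moment': array([-0.03377163,  0.03531931,  0.03964878]), 'grip_force': 0.0, 'grip_width': 0.08560654970798504} 0.0187
scene [-0.24767106 -0.66096428  0.65148058] [-1.90382688  0.75914317 -0.49500847]
mixer 0.69 [392. 227. 110. 177.] med [ 0.591 -0.021  0.154] lo [ 0.516 -0.083  0.01 ] hi [0.745 0.062 0.328]
mixer 0.61 [316. 227.  15.  23.] med [0.687 0.32  0.037] lo [ 0.661  0.307 -0.001] hi [0.732 0.386 0.068]
cup_grip 0.72 [415. 340.  36.  47.] med [ 0.436 -0.219  0.05 ] lo [ 0.423 -0.237  0.002] hi [ 0.46
[... 1787 characters left out ...]
 0.219] lo [ 0.519 -0.073  0.015] hi [0.748 0.076 0.349]
pad_red 0.89 [251. 188.  33.  24.] med [0.677 0.265 0.024] lo [0.658 0.241 0.001] hi [0.706 0.291 0.044]
dish 0.72 [445. 316.  40.  40.] med [ 0.394 -0.159  0.01 ] lo [ 0.357 -0.194  0.001] hi [ 0.43  -0.12   0.022]
dish 0.42 [218. 180.  21.  19.] med [0.689 0.332 0.057] lo [0.676 0.317 0.003] hi [0.714 0.353 0.074]
tape 0.7 [173. 313.  39.  31.] med [0.393 0.432 0.018] lo [ 0.362  0.397 -0.002] hi [0.429 0.469 0.023]
spatula_1 0.6 [290. 323.  82.  21.] med [0.38  0.173 0.012] lo [0.367 0.087 0.002] hi [0.395 0.264 0.021]
spatula_1 0.36 [446. 315.  39.  40.] med [ 0.395 -0.16   0.01 ] lo [ 0.359 -0.195  0.001] hi [ 0.432 -0.124  0.022]
```

View pics/top1.png

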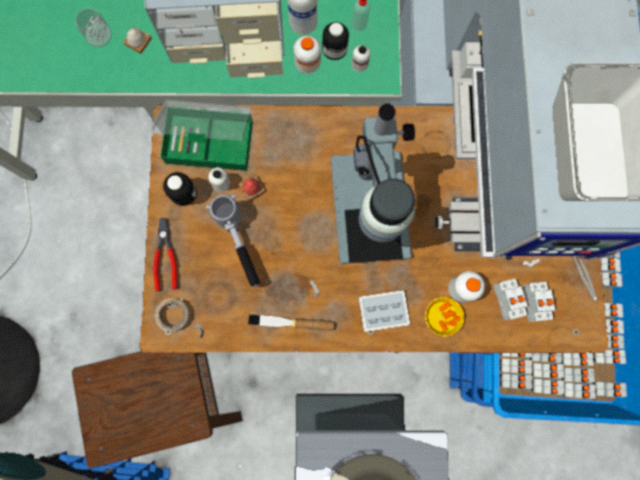

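View pics/scene1.png

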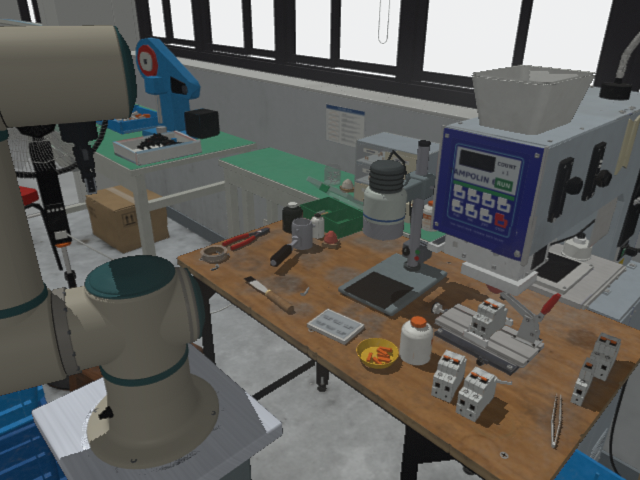

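```bash
python3 - <<'E'
from h import *
f=grab_frame("top");P=cloud(f);im=f["img"].astype(int)
# mixer slices
X=P.reshape(-1,3)
for lo,hi in((.01,.03),(.03,.16),(.16,.2),(.2,.26),(.26,.3),(.3,.34),(.34,.4)):
    s=X[(X[:,2]>lo)&(X[:,2]<hi)&(abs(X[:,1])<.13)&(X[:,0]>.48)&(X[:,0]<.85)]
    if len(s)>10:
        r=cv2.minAreaRect(s[:,:2].astype(np.float32)*1000); print(lo,hi,len(s),np.percentile(s,[1,99],0).round(3).tolist(),r)
# cup
s=(X[:,2]>.015)&(X[:,2]<.09)&(X[:,0]>.43)&(X[:,0]<.66)&(X[:,1]>.2)&(X[:,1]<.36)
q=X[s];c=im.reshape(-1,3)[s]
dark=c.max(1)<70
h=q[dark&(q[:,2]>.03)];print("handle",len(h),h.mean(0),cv2.minAreaRect(h[:,:2].astype(np.float32)*1000),np.percentile(h[:,2],[5,50,95]))
b=q[(q[:,2]>.066)];print("rim",len(b),b.mean(0),cv2.minEnclosingCircle(b[:,:2].astype(np.float32)*1000))
E
```

```text
0.01 0.03 4194 [[0.513, -0.084, 0.013], [0.757, 0.083, 0.027]] ((674.3274536132812, -20.27648162841797), (318.1932678222656, 204.20350646972656), 4.240004062652588)
0.03 0.16 447 [[0.698, 0.001, 0.03], [0.757, 0.039, 0.149]] ((725.0339965820312, 23.698328018188477), (70.53843688964844, 31.89101791381836), 22.622295379638672)
0.16 0.2 146 [[0.528, -0.031, 0.166], [0.734, 0.042, 0.199]] ((626.0857543945312, 29.70083236694336), (214.23495483398438, 59.273704528808594), 19.493545532226562)
0.2 0.26 595 [[0.527, -0.058, 0.201], [0.736, 0.042, 0.26]] ((631.9371337890625, -9.671257019042969), (209.54757690429688, 102.85381317138672), 0.8312487602233887)
0.26 0.3 2199 [[0.529, -0.052, 0.261], [0.737, 0.038, 0.297]] ((634.4822387695312, -5.282238006591797), (99.3744888305664, 215.54078674316406), 87.93303680419922)
0.3 0.34 1899 [[0.538, -0.039, 0.303], [0.713, 0.038, 0.337]] ((627.4014282226562, 7.3730316162109375), (185.11183166503906, 73.60311889648438), 14.094527244567871)
0.34 0.4 247 [[0.704, -0.008, 0.341], [0.731, 0.019, 0.355]] ((685.038818359375, 11.006656646728516), (27.647436141967773, 95.72665405273438), 80.11400604248047)
handle 376 [0.49926806 0.26594812 0.04306203] ((539.1312255859375, 278.50286865234375), (172.39480590820312, 26.671722412109375), 17.202295303344727) [0.03774883 0.04322128 0.04760224]
rim 184 [0.61426695 0.31735291 0.07256641] ((618.2243041992188, 318.72479248046875), 34.865516662597656)
```

The top view shows the cup at px (224,208) with its black handle pointing toward the robot, ending near (255,282). The mixer head is at (388,210), with its column behind at (386,125). The scene view shows the way to the head from the left is free. Next I fit the mixer axis and yaw.

```bash
python3 - <<'E'
from h import *
from scipy.optimize import least_squares
def circ(s,r0=.046,c0=(.58,-.01),fixr=None):
    g=lambda p:np.hypot(s[:,0]-p[0],s[:,1]-p[1])-(fixr or p[2])
    r=least_squares(g,[*c0,r0][:2 if fixr else 3],loss="soft_l1",f_scale=.001);return r.x.round(4),np.abs(r.fun).mean().round(4)
for c in("scene","top"):
    f=grab_frame(c);P=cloud(f);X=P.reshape(-1,3);C=f["img"].reshape(-1,3)
    M=(X[:,0]>.5)&(X[:,0]<.635)&(abs(X[:,1]+.01)<.08)
    for z in np.arange(.15,.345,.01):
        s=X[M&(abs(X[:,2]-z)<.005)]
        if len(s)>15: print(c,z.round(3),len(s),s[:,:2].min(0).round(3),s[:,:2].max(0).round(3),circ(s))
f=grab_frame("top");X=cloud(f).reshape(-1,3)
t=X[(X[:,2]>.326)&(X[:,2]<.334)&(X[:,0]<.64)&(abs(X[:,1])<.1)];print("cap",len(t),cv2.minEnclosingCircle(t[:,:2].astype(np.float32)*1000))
# plate edges / fit
p=X[(X[:,2]>.012)&(X[:,2]<.027)&(X[:,0]>.48)&(X[:,0]<.79)&(abs(X[:,1])<.1)]
L=[];Rr=[]
for x in np.arange(.52,.75,.01):
    y=p[abs(p[:,0]-x)<.005,1]; L.append((x,y.max()));Rr.append((x,y.min()))
print("L",np.polyfit(*np.array(L).T,1),"R",np.polyfit(*np.array(Rr).T,1));print(np.round(L,3)[:,1],np.round(Rr,3)[:,1])
F=[(y,p[abs(p[:,1]-y)<.004,0].min()) for y in np.arange(-.07,.075,.01)]
print("F",np.polyfit(*np.array(F).T,1))
q=X[(X[:,2]>.335)&(X[:,0]>.68)&(X[:,0]<.75)&(abs(X[:,1])<.06)];print("col",np.median(q,0))
E
```

```text
scene 0.17 114 [ 0.524 -0.056] [0.592 0.026] (array([ 0.5739, -0.0091,  0.0459]), np.float64(0.0011))
scene 0.18 161 [ 0.524 -0.057] [0.603 0.017] (array([ 0.5736, -0.0094,  0.0457]), np.float64(0.0012))
scene 0.19 178 [ 0.525 -0.057] [0.593 0.019] (array([ 0.5733, -0.0097,  0.0453]), np.float64(0.0012))
scene 0.2 165 [ 0.525 -0.056] [0.592 0.017] (array([ 0.574 , -0.0093,  0.0459]), np.float64(0.0011))
scene 0.21 158 [ 0.525 -0.059] [0.603 0.017] (array([ 0.574 , -0.0093,  0.0469]), np.float64(0.0012))
scene 0.22 196 [ 0.523 -0.058] [0.604 0.019] (array([ 0.5734, -0.0095,  0.0467]), np.float64(0.0012))
scene 0.23 185 [ 0.524 -0.057] [0.634 0.024] (array([ 0.5738, -0.0094,  0.0467]), np.float64(0.0012))
scene 0.24 182 [ 0.525 -0.057] [0.635 0.029] (array([ 0.5737, -0.0093,  0.0467]), np.float64(0.0013))
scene 0.25 192 [ 0.524 -0.059] [0.635 0.017] (array([ 0.5755, -0.0077,  0.0487]), np.float64(0.0016))
scene 0.26 225 [ 0.524 -0.058] [0.633 0.024] (array([ 0.5776, -0.0069,  0.0503]), np.float64(0.0019))
scene 0.27 264 [ 0.527 -0.055] [0.603 0.025] (array([ 0.5732, -0.0095,  0.0399]),
[... 2113 characters left out ...]
)
top 0.32 178 [ 0.537 -0.043] [0.611 0.03 ] (array([ 0.5747, -0.0066,  0.0362]), np.float64(0.0011))
top 0.33 1385 [ 0.539 -0.041] [0.633 0.032] (array([ 0.5742, -0.0047,  0.0252]), np.float64(0.0079))
cap 1306 ((588.7606201171875, 1.2167948484420776), 51.941890716552734)
L [0.07977664 0.02761046] R [ 0.1799309  -0.15364194]
[0.068 0.07  0.07  0.072 0.073 0.072 0.074 0.075 0.075 0.077 0.077 0.079
 0.079 0.079 0.081 0.081 0.081 0.083 0.083 0.083 0.085 0.085 0.088] [-0.089 -0.089 -0.089 -0.087 -0.088 -0.086 -0.086 -0.084  0.026  0.028
  0.026  0.023  0.021  0.016  0.011  0.005 -0.007 -0.005 -0.076 -0.076
 -0.074 -0.074 -0.072]
F [-0.07240577  0.51386553]
col [0.71554688 0.00573083 0.35054037]
```

```bash
cat >> h.py <<'E'
def Rpsi(d): 
    a=np.radians(d);c,s=np.cos(a),np.sin(a);return np.array([[-s,c,0],[c,s,0],[0,0,-1.]])
def psi(Rm): return np.degrees(np.arctan2(Rm[1,1],Rm[0,1]))
def plan(p1,s1,n=None,p0=None,s0=None):
    o=get_obs();p0=np.array(o["ee_pos"] if p0 is None else p0);s0=psi(rot(o["eef_rot"])) if s0 is None else s0
    p1=np.array(p1,float);d=p1-p0;ds=(s1-s0+180)%360-180
    n=n or int(np.ceil(max(np.linalg.norm(d)/.095,abs(ds)/34,1e-9)))
    print("from",p0.round(4),round(s0,1),"calls",n)
    for k in range(n):
        w=Rpsi(s0+ds*k/n).T@d/n; print("slide",(w*10).round(3),"dz",round(-ds/n/90,3))
E
python3 -c "
from h import *
plan([.499,.267,.2],114)"
```

```text
from [0.1323 0.5081 0.2313] 75.4 calls 5
slide [-0.831 -0.282  0.063] dz -0.086
slide [-0.786 -0.391  0.063] dz -0.086
slide [-0.726 -0.493  0.063] dz -0.086
slide [-0.653 -0.586  0.063] dz -0.086
slide [-0.569 -0.668  0.063] dz -0.086
```

Call:
arm_command(
  steps=[
    {"slide": [-0.28,-0.09,0.02],"dr": [0,0,-0.03],"gripper": 1},
    {"slide": [-0.55,-0.19,0.04],"dr": [0,0,-0.06],"gripper": 1},
    {"slide": [-0.83,-0.28,0.063],"dr": [0,0,-0.086],"gripper": 1},
  ],
)

```text
t: 1.55
ee_pos: [0.206, 0.4595, 0.225]
eef_rot: [0.182, 3.136, 0.0]
ft_force: [-0.5, -0.0, -0.3]
grip_width: 0.0852
grip_force: 0.0
```

Call:
arm_command(
  steps=[
    {"slide": [-0.26,-0.13,0.02],"dr": [0,0,-0.03],"gripper": 1},
    {"slide": [-0.52,-0.26,0.04],"dr": [0,0,-0.06],"gripper": 1},
    {"slide": [-0.786,-0.391,0.063],"dr": [0,0,-0.086],"gripper": 1},
  ],
)

```text
t: 1.8
ee_pos: [0.2799, 0.411, 0.2188]
eef_rot: [-0.028, 3.141, 0.001]
ft_force: [-0.0, 1.2, 0.2]
grip_width: 0.0855
grip_force: 0.0
```

Call:
arm_command(
  steps=[
    {"slide": [-0.24,-0.165,0.02],"dr": [0,0,-0.03],"gripper": 1},
    {"slide": [-0.48,-0.33,0.04],"dr": [0,0,-0.06],"gripper": 1},
    {"slide": [-0.726,-0.493,0.063],"dr": [0,0,-0.086],"gripper": 1},
  ],
)

```text
t: 2.05
ee_pos: [0.3533, 0.3627, 0.2125]
eef_rot: [-0.24, 3.132, 0.001]
ft_force: [0.4, 0.6, 0.2]
grip_width: 0.0855
grip_force: 0.0
```

Call:
arm_command(
  steps=[
    {"slide": [-0.22,-0.195,0.02],"dr": [0,0,-0.03],"gripper": 1},
    {"slide": [-0.44,-0.39,0.04],"dr": [0,0,-0.06],"gripper": 1},
    {"slide": [-0.653,-0.586,0.063],"dr": [0,0,-0.086],"gripper": 1},
  ],
)

```text
t: 2.3
ee_pos: [0.4268, 0.3146, 0.2061]
eef_rot: [-0.45, 3.109, 0.0]
ft_force: [-0.1, 0.9, -0.1]
grip_width: 0.0851
grip_force: 0.0
```

Call:
arm_command(
  steps=[
    {"slide": [-0.19,-0.22,0.02],"dr": [0,0,-0.03],"gripper": 1},
    {"slide": [-0.38,-0.44,0.04],"dr": [0,0,-0.06],"gripper": 1},
    {"slide": [-0.569,-0.668,0.063],"dr": [0,0,-0.086],"gripper": 1},
    {"slide": [-0.569,-0.668,0.063],"dr": [0,0,-0.086],"gripper": 1},
    {"slide": [-0.569,-0.668,0.063],"dr": [0,0,-0.086],"gripper": 1},
  ],
)

```text
t: 2.72
ee_pos: [0.4997, 0.2665, 0.1992]
eef_rot: [0.652, -3.072, 0.0]
ft_force: [0.8, 0.7, 0.3]
grip_width: 0.0852
grip_force: 0.0
```

```bash
python3 - <<'E'
from h import *
o=get_obs();print(o["t"],o["ee_pos"],psi(rot(o["eef_rot"])),o["ft_force"])
f=grab_frame("wrist");save(f,"w1.png");X=cloud(f).reshape(-1,3);C=f["img"].reshape(-1,3);print(f["position"])
dark=C.max(1)<75
h=X[dark&(X[:,2]>.03)&(X[:,2]<.06)&(abs(X[:,0]-.5)<.1)&(abs(X[:,1]-.27)<.08)]
print("handle",len(h),h.mean(0),cv2.minAreaRect(h[:,:2].astype(np.float32)*1000),np.percentile(h[:,2],[5,50,95]))
b=X[(X[:,2]>.068)&(X[:,2]<.08)&(abs(X[:,0]-.61)<.06)&(abs(X[:,1]-.31)<.06)]
print("rim",len(b),b.mean(0) if len(b) else 0,cv2.minEnclosingCircle(b[:,:2].astype(np.float32)*1000) if len(b) else 0)
E
```

```text
2.7167 [0.49974824 0.26648611 0.19923369] 113.95331871507854 [0.80789671 0.69209215 0.31692662]
[0.42365849 0.23238842 0.34181293]
handle 1886 [0.4949068  0.26397835 0.04226289] ((497.20562744140625, 265.23968505859375), (87.81031799316406, 19.6229248046875), 23.396791458129883) [0.04037117 0.04240886 0.0436555 ]
rim 783 [0.61262666 0.31559858 0.07211087] ((616.2342529296875, 317.11639404296875), 28.45407485961914)
```

View pics/w1.png

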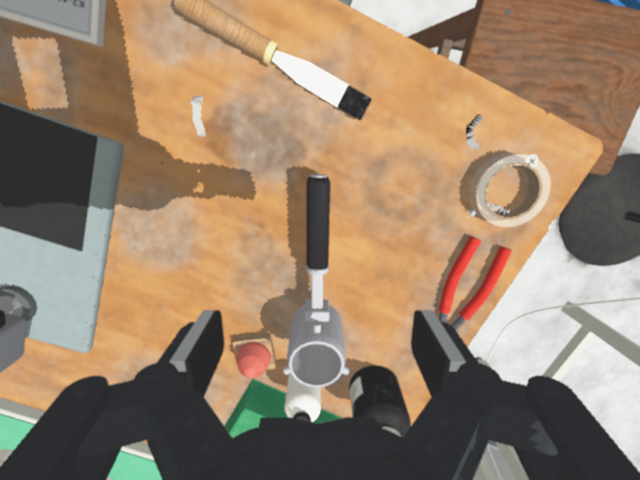

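The wrist view shows the handle at px (317,222), the rim at (316,362) and the fingers either side with nothing in the way. The handle lies 130 mm from the cup axis and its top is at 42 mm, as the task text says. Descending.

Call:
arm_command(
  steps=[
    {"slide": [0.005,0.023,0.3],"dr": [0,0,0.005],"gripper": 1},
    {"slide": [0.01,0.023,0.65],"dr": [0,0,0.005],"gripper": 1},
    {"slide": [0.01,0.023,1.0],"dr": [0,0,0.005],"gripper": 1},
  ],
)

```text
t: 3.02
ee_pos: [0.4967, 0.2704, 0.0999]
eef_rot: [-0.645, 3.072, 0.002]
ft_force: [0.4, -0.5, -1.1]
grip_width: 0.0854
grip_force: 0.0
```

Call:
arm_command(
  steps=[
    {"slide": [0,0,0.3],"gripper": 1,"dr": [0,0,0]},
    {"slide": [0,0,0.6],"gripper": 1,"dr": [0,0,0]},
    {"slide": [0,0,0.75],"gripper": 1,"dr": [0,0,0]},
    {"slide": [0,0,0.87],"gripper": 1,"dr": [0,0,0]},
    {"slide": [0,0,0.87],"gripper": 1,"dr": [0,0,0]},
  ],
)

```text
t: 3.43
ee_pos: [0.4952, 0.2693, 0.0105]
eef_rot: [0.645, -3.071, 0.001]
ft_force: [-0.5, 0.2, -0.8]
grip_width: 0.0853
grip_force: 0.0
```

```bash
python3 - <<'E'
from h import *
o=get_obs();R0=rot(o["eef_rot"]);print(o["t"],o["ee_pos"],psi(R0),o["ft_force"],R0.T@(np.array([.4971,.2652,.012])-o["ee_pos"])*10)
E
```

```text
3.4333 [0.49523351 0.26931757 0.01047803] 113.7116808162418 [-0.53269613  0.23967104 -0.79231442] [-0.00046933 -0.0452035  -0.01522749]
```

Call:
arm_command(
  steps=[
    {"slide": [0,-0.045,-0.015],"dr": [0,0,0],"gripper": 1},
    {"slide": [0,-0.045,-0.015],"dr": [0,0,0],"gripper": 0.5},
    {"slide": [0,-0.045,-0.015],"dr": [0,0,0],"gripper": 0.0},
    {"slide": [0,-0.045,-0.015],"dr": [0,0,0],"gripper": 0},
    {"slide": [0,-0.045,-0.015],"dr": [0,0,0],"gripper": 0},
  ],
)

```text
t: 3.85
ee_pos: [0.4995, 0.2652, 0.0153]
eef_rot: [-0.643, 3.073, 0.001]
ft_force: [-0.3, -0.1, -0.4]
grip_width: 0.0388
grip_force: 0.0
```

Call:
arm_command(
  steps=[
    {"slide": [0,0,0],"dr": [0,0,0],"gripper": 0},
    {"slide": [0,0,0],"dr": [0,0,0],"gripper": 0},
    {"slide": [0,0,0],"dr": [0,0,0],"gripper": 0},
    {"slide": [0,0,0],"dr": [0,0,0],"gripper": 0},
    {"slide": [0,0,0],"dr": [0,0,0],"gripper": 0},
  ],
)

```text
t: 4.27
ee_pos: [0.4991, 0.2652, 0.0146]
eef_rot: [-0.644, 3.074, 0.0]
ft_force: [-1.7, -0.0, 3.5]
grip_width: 0.0211
grip_force: 63.0
```

Call:
arm_command(
  steps=[
    {"slide": [0,0,-0.05],"dr": [0,0,0],"gripper": 0},
    {"slide": [0,0,-0.12],"dr": [0,0,0],"gripper": 0},
    {"slide": [0,0,-0.22],"dr": [0,0,0],"gripper": 0},
    {"slide": [0,0,-0.32],"dr": [0,0,0],"gripper": 0},
    {"slide": [0,0,-0.42],"dr": [0,0,0],"gripper": 0},
  ],
)

```text
t: 4.68
ee_pos: [0.4991, 0.265, 0.0576]
eef_rot: [-0.643, 3.075, 0.0]
ft_force: [0.3, -0.7, -1.9]
grip_width: 0.0209
grip_force: 62.4
```

Call:
arm_command(
  steps=[
    {"slide": [0,0,-0.1],"dr": [0,0,0],"gripper": 0},
    {"slide": [0,0,-0.2],"dr": [0,0,0],"gripper": 0},
    {"slide": [0,0,-0.2],"dr": [0,0,0],"gripper": 0},
    {"slide": [0,0,-0.2],"dr": [0,0,0],"gripper": 0},
    {"slide": [0,0,-0.2],"dr": [0,0,0],"gripper": 0},
  ],
)

```text
t: 5.1
ee_pos: [0.4987, 0.2649, 0.0759]
eef_rot: [0.644, -3.074, 0.0]
ft_force: [-0.7, -0.8, -1.8]
grip_width: 0.0209
grip_force: 62.4
```

```bash
cat > m.py <<'E'
from h import *
from scipy.optimize import least_squares
def cupmeas(tag=None):
    o=get_obs();T=rot(o["eef_rot"]);p=np.array(o["ee_pos"]);s=psi(T)
    f=grab_frame("wrist"); 
    if tag: save(f,tag)
    X=cloud(f).reshape(-1,3); g=(X-p)@T   # tool frame: x away from cup? 
    ok=f["range_z"].reshape(-1)>0
    # cup lies at tool -x (handle dir +x or -x by psi)
    b=g[ok&(abs(g[:,1])<.045)&(abs(abs(g[:,0])-.13)<.05)&(g[:,2]>-.09)&(g[:,2]<.03)]
    print("t",o["t"],"tcp",p.round(4),"psi",round(s,2),"F",np.round(o["ft_force"],2),"n",len(b))
    zt=np.percentile(b[:,2],1); r=b[b[:,2]<zt+.004]
    A=np.c_[r[:,:2],np.ones(len(r))];cf=np.linalg.lstsq(A,r[:,2],rcond=None)[0]
    print("rim tool z",zt.round(4),"tilt x,y",cf[:2].round(3),"circ",cv2.minEnclosingCircle(r[:,:2].astype(np.float32)*1000),len(r))
    return f,X
E
python3 - <<'E'
from m import *
cupmeas("w2.png")
E
```

```text
t 5.1 tcp [0.4987 0.2649 0.0759] psi 113.65 F [-0.69 -0.76 -1.82] n 0Traceback (most recent call last):
  File "<stdin>", line 2, in <module>
  File "m.py", line 12, in cupmeas
    zt=np.percentile(b[:,2],1); r=b[b[:,2]<zt+.004]
    return _quantile_unchecked(
        a, q, axis, out, overwrite_input, method, keepdims, weights)
    return _ureduce(a,
                    func=_quantile_ureduce_func,
    ...<5 lines>...
                    overwrite_input=overwrite_input,
                    method=method)
    r = func(a, **kwargs)
    result = _quantile(arr,
                       quantiles=q,
    ...<2 lines>...
                       out=out,
                       weights=wgt)
    slices_having_nans = np.isnan(arr[-1, ...])
                                  ~~~^^^^^^^^^
IndexError: index -1 is out of bounds for axis 0 with size 0
```

View pics/w2.png

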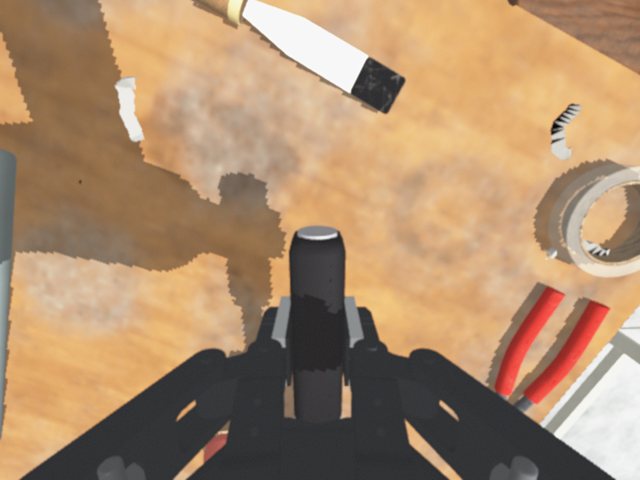

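The wrist view shows the grip held centrally at px (318,330), but the gripper hides the cup. I'll measure the cup with the top camera, which also measured the mixer axis.

```bash
cat > m.py <<'E'
from h import *
def cupmeas(c="top"):
    o=get_obs();T=rot(o["eef_rot"]);p=np.array(o["ee_pos"]);s=psi(T)
    f=grab_frame(c);X=cloud(f).reshape(-1,3);g=(X-p)@Rpsi(s)
    b=g[(f["range_z"].reshape(-1)>0)&(abs(g[:,1])<.034)&(g[:,0]<-.08)&(g[:,0]>-.18)&(g[:,2]>-.085)&(g[:,2]<.015)]
    print("t",o["t"],"tcp",p.round(4),"psi",round(s,2),"F",np.round(o["ft_force"],2),"n",len(b))
    zt=np.percentile(b[:,2],2); r=b[b[:,2]<zt+.006]
    A=np.c_[r[:,:2],np.ones(len(r))];cf=np.linalg.lstsq(A,r[:,2],rcond=None)[0]
    cc,R_=cv2.minEnclosingCircle(r[:,:2].astype(np.float32))
    print(c,"rim tool z",zt.round(4),"tilt",cf[:2].round(3),"circ tool",np.round(cc,4),round(R_,4),"world",(p+Rpsi(s)@[*cc,zt]).round(4),len(r))
E
python3 - <<'E'
from m import *
cupmeas();cupmeas("scene")
E
```

```text
t 5.15 tcp [0.4986 0.2648 0.0756] psi 113.65 F [-0.85  0.25 -2.87] n 616
top rim tool z -0.0619 tilt [ 0.    -0.005] circ tool [-0.1325  0.0009] 0.0286 world [0.6195 0.3188 0.1375] 104
t 5.2 tcp [0.4985 0.2648 0.0754] psi 113.65 F [ 0.38  0.27 -1.62] n 421
scene rim tool z -0.0561 tilt [-0.013  0.011] circ tool [-0.1319 -0.0047] 0.0295 world [0.6212 0.3134 0.1316] 59
```

```bash
cat >> m.py <<'E'
AX=np.array([.5745,-.0066]); CT=np.array([-.1325,.0009])
def tcp_for(th,z,ax=AX):  # th = handle angle rel. mixer x
    s=th+4.5-90; return np.r_[ax-(Rpsi(s)@[*CT,0])[:2],z],s
E
python3 - <<'E'
from m import *
p,s=tcp_for(120,.077);print(p,s);plan(p,s,3)
for th in(99,141,188):print(th,tcp_for(th,.1))
E
```

```text
[0.49870946 0.10208695 0.077     ] 34.5
from [0.4986 0.2649 0.0755] 113.7 calls 3
slide [ 0.217 -0.497 -0.005] dz 0.293
slide [-0.026 -0.542 -0.005] dz 0.293
slide [-0.264 -0.474 -0.005] dz 0.293
99 (array([0.54269336, 0.12202891, 0.1       ]), 13.5)
141 (array([0.46479351, 0.06770711, 0.1       ]), 55.5)
188 (array([ 0.44533557, -0.03615692,  0.1       ]), 102.5)
```

```bash
python3 - <<'E'
from m import *
p,s=tcp_for(99.5,.077);print(p,s);plan(p,s,4)
E
```

```text
[0.54157208 0.12174645 0.077     ] 14.0
from [0.4986 0.2649 0.0755] 113.7 calls 4
slide [ 0.045 -0.371 -0.004] dz 0.277
slide [-0.115 -0.355 -0.004] dz 0.277
slide [-0.254 -0.274 -0.004] dz 0.277
slide [-0.346 -0.141 -0.004] dz 0.277
```

Call:
arm_command(
  steps=[
    {"slide": [0.009,-0.074,0],"dr": [0,0,0.055],"gripper": 0},
    {"slide": [0.018,-0.148,0],"dr": [0,0,0.11],"gripper": 0},
    {"slide": [0.027,-0.222,0],"dr": [0,0,0.166],"gripper": 0},
    {"slide": [0.036,-0.297,0],"dr": [0,0,0.22],"gripper": 0},
    {"slide": [0.045,-0.371,-0.004],"dr": [0,0,0.277],"gripper": 0},
  ],
)

```text
t: 5.67
ee_pos: [0.5095, 0.2288, 0.076]
eef_rot: [-0.042, -3.14, 0.0]
ft_force: [-0.8, -0.3, -1.8]
grip_width: 0.0208
grip_force: 62.4
```

Call:
arm_command(
  steps=[
    {"slide": [-0.023,-0.071,0],"dr": [0,0,0.055],"gripper": 0},
    {"slide": [-0.046,-0.142,0],"dr": [0,0,0.11],"gripper": 0},
    {"slide": [-0.069,-0.213,0],"dr": [0,0,0.166],"gripper": 0},
    {"slide": [-0.092,-0.284,0],"dr": [0,0,0.22],"gripper": 0},
    {"slide": [-0.115,-0.355,-0.004],"dr": [0,0,0.277],"gripper": 0},
  ],
)

```text
t: 6.08
ee_pos: [0.5203, 0.1931, 0.0765]
eef_rot: [-0.718, -3.057, 0.0]
ft_force: [1.2, -0.9, -2.3]
grip_width: 0.0209
grip_force: 62.4
```

Call:
arm_command(
  steps=[
    {"slide": [-0.051,-0.055,0],"dr": [0,0,0.055],"gripper": 0},
    {"slide": [-0.102,-0.11,0],"dr": [0,0,0.11],"gripper": 0},
    {"slide": [-0.152,-0.164,0],"dr": [0,0,0.166],"gripper": 0},
    {"slide": [-0.203,-0.219,0],"dr": [0,0,0.22],"gripper": 0},
    {"slide": [-0.254,-0.274,-0.004],"dr": [0,0,0.277],"gripper": 0},
  ],
)

```text
t: 6.5
ee_pos: [0.531, 0.1574, 0.0769]
eef_rot: [-1.362, -2.83, 0.0]
ft_force: [0.7, -0.3, -2.1]
grip_width: 0.0208
grip_force: 62.4
```

```bash
python3 - <<'E'
from m import *
cupmeas()
p,s=tcp_for(99.5,.077);plan(p,s,1)
E
```

```text
t 6.5 tcp [0.531  0.1574 0.0769] psi 38.62 F [ 0.75 -0.3  -2.07] n 716
top rim tool z -0.062 tilt [-0.005 -0.004] circ tool [-0.1303  0.0018] 0.028 world [0.6137 0.0566 0.1389] 105
from [0.5314 0.1562 0.077 ] 38.3 calls 1
slide [-0.334 -0.133  0.   ] dz 0.27
```

```bash
sed -i 's/CT=np.array.*/CT=np.array([-.131,.0014])/' m.py; python3 - <<'E'
from m import *
p,s=tcp_for(99.5,.077);plan(p,s,1)
E
```

```text
from [0.5314 0.1562 0.077 ] 38.3 calls 1
slide [-0.345 -0.144  0.   ] dz 0.27
```

Call:
arm_command(
  steps=[
    {"slide": [-0.086,-0.036,0],"dr": [0,0,0.068],"gripper": 0},
    {"slide": [-0.172,-0.072,0],"dr": [0,0,0.135],"gripper": 0},
    {"slide": [-0.259,-0.108,0],"dr": [0,0,0.203],"gripper": 0},
    {"slide": [-0.345,-0.144,0],"dr": [0,0,0.27],"gripper": 0},
    {"slide": [-0.345,-0.144,0],"dr": [0,0,0.27],"gripper": 0},
  ],
)

```text
t: 6.97
ee_pos: [0.5418, 0.1208, 0.0771]
eef_rot: [-1.926, -2.482, 0.001]
ft_force: [0.6, 0.9, -0.8]
grip_width: 0.0209
grip_force: 62.4
```

Call:
arm_command(
  steps=[
    {"slide": [0,0,-0.05],"dr": [0,0,0],"gripper": 0},
    {"slide": [0,0,-0.1],"dr": [0,0,0],"gripper": 0},
    {"slide": [0,0,-0.15],"dr": [0,0,0],"gripper": 0},
    {"slide": [0,0,-0.15],"dr": [0,0,0],"gripper": 0},
  ],
)

```text
t: 7.3
ee_pos: [0.5423, 0.1225, 0.0943]
eef_rot: [1.918, 2.486, 0.003]
ft_force: [-0.2, 0.0, -1.5]
grip_width: 0.0209
grip_force: 62.4
```

```bash
python3 - <<'E'
from m import *
o=get_obs();print(o["ee_pos"],psi(rot(o["eef_rot"])),tcp_for(99.5,.092),o["ft_force"],o["moment"])
f=grab_frame("scene");K=f["img"][150:330,300:480];cv2.imwrite("pics/s2.png",cv2.resize(K,(600,600),interpolation=2)[:,:,::-1])
# scene: ring vs cup body circle at heights
from scipy.optimize import least_squares
X=cloud(f).reshape(-1,3)
for z0,r0 in((.18,.046),(.10,.03),(.112,.03),(.12,.03),(.155,.027),(.16,.027)):
    s=X[(abs(X[:,2]-z0)<.004)&(np.hypot(X[:,0]-.574,X[:,1]+.008)<.055)]
    if len(s)>8:
        r=least_squares(lambda p:np.hypot(s[:,0]-p[0],s[:,1]-p[1])-r0,[.574,-.008],loss="soft_l1",f_scale=.001);print(z0,len(s),r.x.round(4),abs(r.fun).mean().round(4))
E
```

```text
[0.54230804 0.1224947  0.09432563] 14.698247414963939 (array([0.54144982, 0.12017005, 0.092     ]), 14.0) [-1.58096842e-01  1.29363714e-03 -1.52979815e+00] [0.23926473 0.00824513 0.0029475 ]
0.18 135 [ 0.5741 -0.0092] 0.0012
0.1 102 [ 0.5755 -0.0038] 0.0025
0.112 109 [ 0.5752 -0.0035] 0.0038
0.12 96 [ 0.5757 -0.0043] 0.0022
0.155 9 [ 0.5746 -0.0056] 0.0019
```

View pics/s2.png

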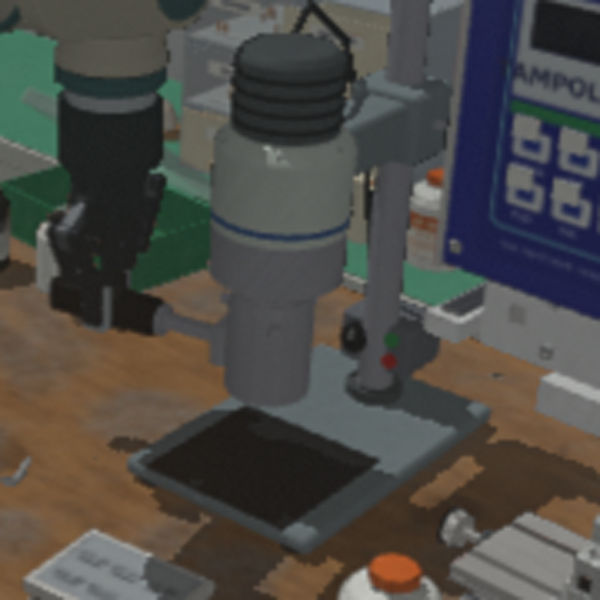

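The scene crop shows the cup under the ring, rim just below it, roughly coaxial and level, around crop px (268,350). I'll measure the offset between cup and ring more carefully.

```bash
python3 - <<'E'
from m import *
from scipy.optimize import least_squares
def fit(s,r0):
    r=least_squares(lambda p:np.hypot(s[:,0]-p[0],s[:,1]-p[1])-r0,[.574,-.008],loss="soft_l1",f_scale=.0005);return len(s),r.x.round(4),abs(r.fun).mean().round(4)
Fs=[]
for i in range(3):
    f=grab_frame("scene");X=cloud(f).reshape(-1,3);d=X[:,:2]-f["position"][:2];Fs.append(X)
X=np.vstack(Fs);v=np.array([.574,-.008])-f["position"][:2];v/=np.linalg.norm(v);l=np.array([-v[1],v[0]])
rel=X[:,:2]-[.574,-.008];a=rel@v;b=rel@l
for z0,r0 in((.176,.046),(.186,.046),(.196,.046),(.085,.03),(.095,.03),(.105,.03),(.145,.03),(.13,.03)):
    m=(abs(X[:,2]-z0)<.005)&(abs(b)<r0*.85)&(a>-.056)&(a<-.008)
    if m.sum()>8: print(z0,fit(X[m],r0), "a med center",np.median(a[m&(abs(b)<.01)]).round(4))
o=get_obs();print(o["ee_pos"],psi(rot(o["eef_rot"])),"view",v)
E
```

```text
0.176 (435, array([ 0.5738, -0.0092]), np.float64(0.0012)) a med center -0.0464
0.186 (438, array([ 0.574 , -0.0094]), np.float64(0.0013)) a med center -0.0466
0.196 (451, array([ 0.5741, -0.0092]), np.float64(0.0013)) a med center -0.0462
0.085 (253, array([ 0.576 , -0.0054]), np.float64(0.0013)) a med center -0.0261
0.095 (249, array([ 0.5759, -0.0056]), np.float64(0.0013)) a med center -0.0264
0.105 (267, array([ 0.5759, -0.0056]), np.float64(0.0013)) a med center -0.0265
0.145 (310, array([ 0.5775, -0.0041]), np.float64(0.0018)) a med center -0.0244
0.13 (253, array([ 0.5757, -0.0056]), np.float64(0.0014)) a med center -0.0267
[0.54144984 0.12199587 0.09238561] 14.608866253848445 view [0.78289698 0.62215136]
```

```bash
sed -i 's/^AX=np.array(\[[^]]*\])/AX=np.array([.5741,-.0074])/' m.py; cat >> m.py <<'E'
def go(th,z,p0=None,s0=None):
    o=get_obs();p,s=tcp_for(th,z);print("th now",round(psi(rot(o["eef_rot"]))+85.5,2),"t",o["t"],"F",np.round(o["ft_force"],2),"M",np.round(o["moment"],2));plan(p,s,1,p0,s0)
E
python3 -c "
from m import *
go(99.5,.115)"
```

```text
th now 100.11 t 7.5 F [-0.7   0.41 -1.6 ] M [0.2  0.03 0.02]
from [0.5414 0.122  0.0924] 14.6 calls 1
slide [-0.024 -0.01  -0.226] dz 0.007
```

Call:
arm_command(
  steps=[
    {"slide": [-0.024,-0.01,-0.08],"dr": [0,0,0.007],"gripper": 0},
    {"slide": [-0.024,-0.01,-0.14],"dr": [0,0,0.007],"gripper": 0},
    {"slide": [-0.024,-0.01,-0.18],"dr": [0,0,0.007],"gripper": 0},
    {"slide": [-0.024,-0.01,-0.22],"dr": [0,0,0.007],"gripper": 0},
    {"slide": [-0.024,-0.01,-0.22],"dr": [0,0,0.007],"gripper": 0},
  ],
)

```text
t: 7.92
ee_pos: [0.5418, 0.1193, 0.1159]
eef_rot: [1.935, 2.473, 0.003]
ft_force: [0.3, 1.5, -1.9]
grip_width: 0.0212
grip_force: 62.4
```

```bash
python3 -c "
from m import *
go(99.5,.121)"
```

```text
th now 99.43 t 7.9167 F [ 0.34  1.51 -1.93] M [0.16 0.08 0.04]
from [0.5418 0.1193 0.1159] 13.9 calls 1
slide [ 0.003 -0.007 -0.051] dz -0.001
```

Call:
arm_command(
  steps=[
    {"slide": [0,0,-0.02],"dr": [0,0,0],"gripper": 0},
    {"slide": [0,0,-0.035],"dr": [0,0,0],"gripper": 0},
    {"slide": [0,0,-0.045],"dr": [0,0,0],"gripper": 0},
    {"slide": [0,0,-0.045],"dr": [0,0,0],"gripper": 0},
  ],
)

```text
t: 8.25
ee_pos: [0.5412, 0.1192, 0.1191]
eef_rot: [1.936, 2.474, 0.0]
ft_force: [0.7, 0.4, -2.0]
grip_width: 0.0211
grip_force: 62.4
```

Call:
arm_command(
  steps=[
    {"slide": [0,0,-0.01],"dr": [0,0,0],"gripper": 0},
    {"slide": [0,0,-0.01],"dr": [0,0,0],"gripper": 0},
  ],
)

```text
t: 8.42
ee_pos: [0.5412, 0.1192, 0.12]
eef_rot: [-1.936, -2.474, -0.0]
ft_force: [-0.1, -0.6, -1.8]
grip_width: 0.0212
grip_force: 62.4
```

Call:
arm_command(
  steps=[
    {"slide": [0,0,-0.01],"dr": [0,0,0],"gripper": 0},
    {"slide": [0,0,-0.01],"dr": [0,0,0],"gripper": 0},
  ],
)

```text
t: 8.58
ee_pos: [0.5413, 0.1192, 0.1211]
eef_rot: [1.936, 2.474, 0.0]
ft_force: [0.1, 0.0, -1.6]
grip_width: 0.0211
grip_force: 62.4
```

Contact should come at about 0.1206. I continue in 1 mm steps.

Call:
arm_command(
  steps=[
    {"slide": [0,0,-0.01],"dr": [0,0,0],"gripper": 0},
    {"slide": [0,0,-0.01],"dr": [0,0,0],"gripper": 0},
  ],
)

```text
t: 8.75
ee_pos: [0.5411, 0.1193, 0.1218]
eef_rot: [-1.935, -2.474, 0.0]
ft_force: [0.8, 0.7, -3.8]
grip_width: 0.021
grip_force: 62.1
```

Call:
arm_command(
  steps=[
    {"slide": [0,0,-0.01],"dr": [0,0,0],"gripper": 0},
    {"slide": [0,0,-0.01],"dr": [0,0,0],"gripper": 0},
  ],
)

```text
t: 8.92
ee_pos: [0.5409, 0.1194, 0.1224]
eef_rot: [-1.935, -2.474, 0.001]
ft_force: [1.5, 0.7, -6.6]
grip_width: 0.021
grip_force: 61.7
```

```bash
python3 -c "
from m import *
go(99.5,.121)
o=get_obs();print(o['ee_pos'],rot(o['eef_rot'])[:,2])"
```

```text
th now 99.44 t 8.9167 F [ 1.51  0.67 -6.63] M [0.7  0.02 0.12]
from [0.5409 0.1194 0.1224] 13.9 calls 1
slide [-0.     0.002  0.014] dz -0.001
[0.54089561 0.11936052 0.12237823] [-1.16519450e-03  4.56450372e-04 -9.99999217e-01]
```

Ring contact, about 5 N. I'll lower 3 mm, turn 6° about the cup axis and try again.

Call:
arm_command(
  steps=[
    {"slide": [0,0,0.03],"dr": [0,0,0],"gripper": 0},
    {"slide": [-0.009,-0.137,0.03],"dr": [0,0,-0.0667],"gripper": 0},
    {"slide": [-0.009,-0.137,0.03],"dr": [0,0,-0.0667],"gripper": 0},
    {"slide": [-0.009,-0.137,0.015],"dr": [0,0,-0.0667],"gripper": 0},
    {"slide": [-0.009,-0.137,0.005],"dr": [0,0,-0.0667],"gripper": 0},
  ],
)

```text
t: 9.33
ee_pos: [0.5282, 0.1151, 0.1225]
eef_rot: [-1.806, -2.57, -0.0]
ft_force: [-0.0, 0.2, -6.5]
grip_width: 0.0212
grip_force: 61.7
```

Call:
arm_command(
  steps=[
    {"slide": [0,0,0],"dr": [0,0,0],"gripper": 0},
    {"slide": [0,0,0],"dr": [0,0,0],"gripper": 0},
  ],
)

```text
t: 9.5
ee_pos: [0.5281, 0.115, 0.1221]
eef_rot: [-1.805, -2.571, 0.001]
ft_force: [-1.0, -1.9, -5.3]
grip_width: 0.021
grip_force: 61.9
```

```bash
python3 -c "
from m import *
go(105.5,.121)"
```

```text
th now 105.36 t 9.5 F [-1.   -1.92 -5.31] M [ 0.41  0.27 -0.09]
from [0.5281 0.115  0.1221] 19.9 calls 1
slide [ 0.002 -0.001  0.011] dz -0.002
```

Call:
arm_command(
  steps=[
    {"slide": [0,0,0.03],"dr": [0,0,0],"gripper": 0},
    {"slide": [-0.009,-0.137,0.03],"dr": [0,0,-0.0667],"gripper": 0},
    {"slide": [-0.009,-0.137,0.02],"dr": [0,0,-0.0667],"gripper": 0},
    {"slide": [-0.009,-0.137,0.005],"dr": [0,0,-0.0667],"gripper": 0},
    {"slide": [-0.009,-0.137,0.002],"dr": [0,0,-0.0667],"gripper": 0},
  ],
)

```text
t: 9.92
ee_pos: [0.5157, 0.1096, 0.1223]
eef_rot: [-1.67, -2.661, -0.0]
ft_force: [-1.0, -1.4, -5.8]
grip_width: 0.0211
grip_force: 61.6
```

Call:
arm_command(
  steps=[
    {"slide": [0,0,0],"dr": [0,0,0],"gripper": 0},
    {"slide": [0,0,0],"dr": [0,0,0],"gripper": 0},
  ],
)

```text
t: 10.08
ee_pos: [0.5157, 0.1096, 0.122]
eef_rot: [-1.668, -2.662, 0.0]
ft_force: [-1.5, -0.3, -5.8]
grip_width: 0.0211
grip_force: 61.9
```

Call:
arm_command(
  steps=[
    {"slide": [0,0,0.03],"dr": [0,0,0],"gripper": 0},
    {"slide": [-0.009,-0.137,0.03],"dr": [0,0,-0.0667],"gripper": 0},
    {"slide": [-0.009,-0.137,0.02],"dr": [0,0,-0.0667],"gripper": 0},
    {"slide": [-0.009,-0.137,0.005],"dr": [0,0,-0.0667],"gripper": 0},
    {"slide": [-0.009,-0.137,0],"dr": [0,0,-0.0667],"gripper": 0},
  ],
)

```text
t: 10.5
ee_pos: [0.5038, 0.1029, 0.1223]
eef_rot: [-1.528, -2.744, -0.0]
ft_force: [0.6, -0.6, -6.0]
grip_width: 0.0208
grip_force: 61.7
```

Call:
arm_command(
  steps=[
    {"slide": [0,0,0],"dr": [0,0,0],"gripper": 0},
    {"slide": [0,0,0],"dr": [0,0,0],"gripper": 0},
  ],
)

```text
t: 10.67
ee_pos: [0.5037, 0.1028, 0.122]
eef_rot: [-1.526, -2.746, 0.0]
ft_force: [0.6, -0.3, -5.4]
grip_width: 0.0207
grip_force: 61.9
```

```bash
python3 -c "
from m import *
go(117.5,.121)"
```

```text
th now 117.37 t 10.6667 F [ 0.61 -0.25 -5.36] M [ 0.33  0.34 -0.06]
from [0.5037 0.1028 0.122 ] 31.9 calls 1
slide [ 0.002 -0.001  0.01 ] dz -0.001
```

Call:
arm_command(
  steps=[
    {"slide": [0,0,0.03],"dr": [0,0,0],"gripper": 0},
    {"slide": [-0.009,-0.137,0.03],"dr": [0,0,-0.0667],"gripper": 0},
    {"slide": [-0.009,-0.137,0.02],"dr": [0,0,-0.0667],"gripper": 0},
    {"slide": [-0.009,-0.137,0.005],"dr": [0,0,-0.0667],"gripper": 0},
    {"slide": [-0.009,-0.137,0.002],"dr": [0,0,-0.0667],"gripper": 0},
  ],
)

```text
t: 11.08
ee_pos: [0.4927, 0.0949, 0.1223]
eef_rot: [-1.383, -2.821, -0.0]
ft_force: [-0.5, -0.7, -5.7]
grip_width: 0.0207
grip_force: 61.8
```

Call:
arm_command(
  steps=[
    {"slide": [0,0,0],"dr": [0,0,0],"gripper": 0},
    {"slide": [0,0,0],"dr": [0,0,0],"gripper": 0},
  ],
)

```text
t: 11.25
ee_pos: [0.4926, 0.0948, 0.1219]
eef_rot: [-1.38, -2.822, 0.0]
ft_force: [-0.1, -0.4, -4.2]
grip_width: 0.0211
grip_force: 62.0
```

Call:
arm_command(
  steps=[
    {"slide": [0,0,0.03],"dr": [0,0,0],"gripper": 0},
    {"slide": [-0.009,-0.137,0.03],"dr": [0,0,-0.0667],"gripper": 0},
    {"slide": [-0.009,-0.137,0.02],"dr": [0,0,-0.0667],"gripper": 0},
    {"slide": [-0.009,-0.137,0.005],"dr": [0,0,-0.0667],"gripper": 0},
    {"slide": [-0.009,-0.137,0],"dr": [0,0,-0.0667],"gripper": 0},
  ],
)

```text
t: 11.67
ee_pos: [0.4829, 0.0859, 0.1228]
eef_rot: [1.232, 2.888, 0.002]
ft_force: [0.3, 0.1, -1.9]
grip_width: 0.0208
grip_force: 62.3
```

Call:
arm_command(
  steps=[
    {"slide": [0,0,0],"dr": [0,0,0],"gripper": 0},
    {"slide": [0,0,0],"dr": [0,0,0],"gripper": 0},
  ],
)

```text
t: 11.83
ee_pos: [0.4826, 0.0858, 0.1223]
eef_rot: [1.23, 2.89, 0.001]
ft_force: [0.2, -0.4, -2.0]
grip_width: 0.0211
grip_force: 62.4
```

```bash
python3 -c "
from m import *
go(129.5,.121)"
```

```text
th now 129.39 t 11.8333 F [ 0.22 -0.36 -1.98] M [ 0.18  0.12 -0.01]
from [0.4826 0.0858 0.1223] 43.9 calls 1
slide [ 0.004 -0.004  0.013] dz -0.001
```

No contact at 129.4°, so this is a slot. Going up slowly.

Call:
arm_command(
  steps=[
    {"slide": [0,0,-0.01],"dr": [0,0,0],"gripper": 0},
    {"slide": [0,0,-0.02],"dr": [0,0,0],"gripper": 0},
    {"slide": [0,0,-0.03],"dr": [0,0,0],"gripper": 0},
    {"slide": [0,0,-0.03],"dr": [0,0,0],"gripper": 0},
  ],
)

```text
t: 12.17
ee_pos: [0.482, 0.0857, 0.1249]
eef_rot: [-1.229, -2.89, 0.0]
ft_force: [-0.4, -0.6, -3.0]
grip_width: 0.021
grip_force: 62.2
```

Call:
arm_command(
  steps=[
    {"slide": [0,0,-0.01],"dr": [0,0,0],"gripper": 0},
    {"slide": [0,0,-0.02],"dr": [0,0,0],"gripper": 0},
    {"slide": [0,0,-0.03],"dr": [0,0,0],"gripper": 0},
    {"slide": [0,0,-0.03],"dr": [0,0,0],"gripper": 0},
  ],
)

```text
t: 12.5
ee_pos: [0.4823, 0.0856, 0.1282]
eef_rot: [1.229, 2.891, 0.0]
ft_force: [-2.4, 1.3, -1.1]
grip_width: 0.021
grip_force: 62.5
```

```bash
python3 -c "
from m import *
go(129.5,.134)"
```

```text
th now 129.45 t 12.5 F [-2.45  1.3  -1.06] M [0.23 0.45 0.01]
from [0.4823 0.0856 0.1282] 44.0 calls 1
slide [ 0.003  0.001 -0.058] dz -0.001
```

Call:
arm_command(
  steps=[
    {"slide": [0.01,-0.003,0],"dr": [0,0,0],"gripper": 0},
    {"slide": [0.01,-0.003,-0.01],"dr": [0,0,0],"gripper": 0},
    {"slide": [0.01,-0.003,-0.02],"dr": [0,0,0],"gripper": 0},
    {"slide": [0.01,-0.003,-0.03],"dr": [0,0,0],"gripper": 0},
    {"slide": [0.01,-0.003,-0.03],"dr": [0,0,0],"gripper": 0},
  ],
)

```text
t: 12.92
ee_pos: [0.4818, 0.086, 0.1317]
eef_rot: [1.228, 2.89, 0.001]
ft_force: [2.4, -0.6, -1.1]
grip_width: 0.0212
grip_force: 62.4
```

Call:
arm_command(
  steps=[
    {"slide": [0,0,-0.01],"dr": [0,0,0],"gripper": 0},
    {"slide": [0,0,-0.02],"dr": [0,0,0],"gripper": 0},
    {"slide": [0,0,-0.02],"dr": [0,0,0],"gripper": 0},
  ],
)

```text
t: 13.17
ee_pos: [0.4816, 0.0861, 0.1334]
eef_rot: [1.229, 2.891, 0.001]
ft_force: [2.4, -0.4, -1.6]
grip_width: 0.021
grip_force: 62.3
```

```bash
python3 -c "
from m import *
go(129.5,.134)"
```

```text
th now 129.45 t 13.1667 F [ 2.36 -0.4  -1.63] M [ 0.06 -0.14  0.25]
from [0.4816 0.0861 0.1334] 43.9 calls 1
slide [-0.005  0.002 -0.006] dz -0.001
```

Call:
arm_command(
  steps=[
    {"slide": [-0.004,0.001,-0.01],"dr": [0,0,0],"gripper": 0},
    {"slide": [-0.004,0.001,-0.015],"dr": [0,0,0],"gripper": 0},
    {"slide": [-0.004,0.001,-0.015],"dr": [0,0,0],"gripper": 0},
  ],
)

```text
t: 13.42
ee_pos: [0.4817, 0.0859, 0.1347]
eef_rot: [-1.229, -2.891, -0.0]
ft_force: [1.8, -0.3, -1.2]
grip_width: 0.0207
grip_force: 62.3
```

Call:
arm_command(
  steps=[
    {"slide": [0,0,-0.005],"dr": [0,0,0],"gripper": 0},
    {"slide": [0,0,-0.005],"dr": [0,0,0],"gripper": 0},
  ],
)

```text
t: 13.58
ee_pos: [0.4817, 0.0859, 0.1351]
eef_rot: [-1.229, -2.891, -0.0]
ft_force: [1.8, 0.1, -2.0]
grip_width: 0.0207
grip_force: 62.3
```

```bash
python3 -c "
from m import *
go(129.5,.1355)
from m import *
o=get_obs();th=129.5
"
```

```text
th now 129.44 t 13.5833 F [ 1.85  0.14 -2.02] M [0.13 0.   0.14]
from [0.4817 0.0859 0.1351] 43.9 calls 1
slide [-0.003  0.003 -0.004] dz -0.001
```

At seal height, with little force. Turning counter-clockwise before the ramp.

Call:
arm_command(
  steps=[
    {"slide": [-0.006,-0.114,0],"dr": [0,0,-0.0556],"gripper": 0},
    {"slide": [-0.022,-0.227,0],"dr": [0,0,-0.111],"gripper": 0},
    {"slide": [-0.022,-0.227,0],"dr": [0,0,-0.111],"gripper": 0},
  ],
)

```text
t: 13.83
ee_pos: [0.466, 0.0678, 0.1349]
eef_rot: [-0.969, -2.987, 0.001]
ft_force: [-0.1, 0.3, -2.2]
grip_width: 0.0212
grip_force: 62.4
```

Call:
arm_command(
  steps=[
    {"slide": [-0.006,-0.114,0],"dr": [0,0,-0.0556],"gripper": 0},
    {"slide": [-0.022,-0.227,0],"dr": [0,0,-0.111],"gripper": 0},
    {"slide": [-0.022,-0.227,0],"dr": [0,0,-0.111],"gripper": 0},
  ],
)

```text
t: 14.08
ee_pos: [0.4549, 0.0482, 0.135]
eef_rot: [-0.71, -3.06, 0.001]
ft_force: [-0.0, -0.5, -2.0]
grip_width: 0.0213
grip_force: 62.3
```

```bash
python3 -c "
from m import *
go(149.5,.1355)
"
```

```text
th now 149.38 t 14.0833 F [-0.02 -0.54 -2.01] M [0.02 0.23 0.05]
from [0.4549 0.0482 0.135 ] 63.9 calls 1
slide [-0.005  0.009 -0.005] dz -0.001
```

Call:
arm_command(
  steps=[
    {"slide": [-0.006,-0.114,0],"dr": [0,0,-0.0556],"gripper": 0},
    {"slide": [-0.022,-0.227,0],"dr": [0,0,-0.111],"gripper": 0},
    {"slide": [-0.022,-0.227,0],"dr": [0,0,-0.111],"gripper": 0},
  ],
)

```text
t: 14.33
ee_pos: [0.4473, 0.027, 0.1351]
eef_rot: [-0.443, -3.11, 0.0]
ft_force: [0.2, 0.1, -2.4]
grip_width: 0.0211
grip_force: 62.4
```

Call:
arm_command(
  steps=[
    {"slide": [-0.006,-0.114,0],"dr": [0,0,-0.0556],"gripper": 0},
    {"slide": [-0.006,-0.114,0],"dr": [0,0,-0.0556],"gripper": 0},
  ],
)

```text
t: 14.5
ee_pos: [0.4449, 0.0162, 0.1352]
eef_rot: [0.308, 3.126, -0.0]
ft_force: [0.2, 0.5, -1.0]
grip_width: 0.0213
grip_force: 62.4
```

```bash
python3 -c "
from m import *
go(164.5,.1355)
"
```

```text
th now 164.23 t 14.5 F [ 0.19  0.5  -1.05] M [-0.01  0.13  0.02]
from [0.4449 0.0162 0.1352] 78.7 calls 1
slide [-0.003  0.001 -0.003] dz -0.003
```

Now onto the ramp in 5° steps, following upward by about 0.8 mm per 5°.

Call:
arm_command(
  steps=[
    {"slide": [-0.003,-0.057,0],"dr": [0,0,-0.0278],"gripper": 0},
    {"slide": [-0.006,-0.114,-0.003],"dr": [0,0,-0.0556],"gripper": 0},
    {"slide": [-0.006,-0.114,-0.003],"dr": [0,0,-0.0556],"gripper": 0},
  ],
)

```text
t: 14.75
ee_pos: [0.4434, 0.0054, 0.1355]
eef_rot: [0.174, 3.137, 0.0]
ft_force: [-0.1, 0.1, -1.2]
grip_width: 0.0209
grip_force: 62.4
```

```bash
python3 -c "
from m import *
go(169.5,.1355)
"
```

```text
th now 169.15 t 14.75 F [-0.09  0.09 -1.17] M [-0.    0.12  0.06]
from [0.4434 0.0054 0.1355] 83.6 calls 1
slide [-0.003 -0.005  0.   ] dz -0.004
```

Call:
arm_command(
  steps=[
    {"slide": [-0.003,-0.057,-0.002],"dr": [0,0,-0.0278],"gripper": 0},
    {"slide": [-0.006,-0.114,-0.004],"dr": [0,0,-0.0556],"gripper": 0},
    {"slide": [-0.006,-0.114,-0.004],"dr": [0,0,-0.0556],"gripper": 0},
  ],
)

```text
t: 15.0
ee_pos: [0.4428, -0.006, 0.136]
eef_rot: [0.036, 3.141, 0.0]
ft_force: [-1.5, 1.3, -0.8]
grip_width: 0.0211
grip_force: 62.6
```

```bash
python3 -c "
from m import *
go(174.5,.1365)
"
```

```text
th now 174.2 t 15.0 F [-1.53  1.27 -0.82] M [-0.02  0.27  0.14]
from [ 0.4428 -0.006   0.136 ] 88.7 calls 1
slide [-0.003 -0.005 -0.005] dz -0.003
```

Call:
arm_command(
  steps=[
    {"slide": [-0.003,-0.057,-0.004],"dr": [0,0,-0.0278],"gripper": 0},
    {"slide": [-0.006,-0.114,-0.008],"dr": [0,0,-0.0556],"gripper": 0},
    {"slide": [-0.006,-0.114,-0.008],"dr": [0,0,-0.0556],"gripper": 0},
  ],
)

```text
t: 15.25
ee_pos: [0.4431, -0.0175, 0.1367]
eef_rot: [-0.102, 3.14, 0.0]
ft_force: [-2.0, 0.3, 0.2]
grip_width: 0.0212
grip_force: 62.6
```

```bash
python3 -c "
from m import *
go(179.5,.1372)
"
```

```text
th now 179.22 t 15.25 F [-1.99  0.29  0.18] M [-0.02  0.27  0.12]
from [ 0.4431 -0.0175  0.1367] 93.7 calls 1
slide [-0.004 -0.005 -0.005] dz -0.003
```

Call:
arm_command(
  steps=[
    {"slide": [0,-0.057,-0.005],"dr": [0,0,-0.0278],"gripper": 0},
    {"slide": [-0.002,-0.114,-0.01],"dr": [0,0,-0.0556],"gripper": 0},
    {"slide": [-0.002,-0.114,-0.01],"dr": [0,0,-0.0556],"gripper": 0},
  ],
)

```text
t: 15.5
ee_pos: [0.4441, -0.0289, 0.1376]
eef_rot: [-0.239, 3.132, 0.0]
ft_force: [-0.7, 0.1, 0.2]
grip_width: 0.0209
grip_force: 62.5
```

```bash
python3 -c "
from m import *
go(184.5,.138)
"
```

```text
th now 184.24 t 15.5 F [-0.68  0.09  0.18] M [-0.01  0.19  0.07]
from [ 0.4441 -0.0289  0.1376] 98.7 calls 1
slide [-0.008 -0.005 -0.004] dz -0.003
```

Call:
arm_command(
  steps=[
    {"slide": [-0.003,-0.057,-0.005],"dr": [0,0,-0.0278],"gripper": 0},
    {"slide": [-0.006,-0.114,-0.009],"dr": [0,0,-0.0556],"gripper": 0},
    {"slide": [-0.006,-0.114,-0.009],"dr": [0,0,-0.0556],"gripper": 0},
  ],
)

```text
t: 15.75
ee_pos: [0.4464, -0.0401, 0.1384]
eef_rot: [0.376, -3.119, -0.0]
ft_force: [-1.0, 0.6, -1.5]
grip_width: 0.0215
grip_force: 62.4
```

```bash
python3 -c "
from m import *
go(189.5,.139)
"
```

```text
th now 189.25 t 15.75 F [-0.95  0.58 -1.53] M [-0.02  0.2   0.04]
from [ 0.4464 -0.0401  0.1384] 103.7 calls 1
slide [-0.008 -0.005 -0.006] dz -0.003
```

Call:
arm_command(
  steps=[
    {"slide": [-0.003,-0.057,-0.005],"dr": [0,0,-0.0278],"gripper": 0},
    {"slide": [-0.006,-0.114,-0.008],"dr": [0,0,-0.0556],"gripper": 0},
    {"slide": [-0.006,-0.114,-0.008],"dr": [0,0,-0.0556],"gripper": 0},
  ],
)

```text
t: 16.0
ee_pos: [0.4497, -0.0511, 0.1391]
eef_rot: [0.512, -3.099, 0.0]
ft_force: [-0.6, 0.1, -1.8]
grip_width: 0.021
grip_force: 62.4
```

```bash
python3 -c "
from m import *
go(194.5,.139)
"
```

```text
th now 194.26 t 16.0 F [-0.61  0.09 -1.76] M [-0.13  0.24 -0.01]
from [ 0.4497 -0.0511  0.1391] 108.8 calls 1
slide [-0.009 -0.006  0.001] dz -0.003
```

Call:
arm_command(
  steps=[
    {"slide": [-0.0005,-0.023,-0.002],"dr": [0,0,-0.0111],"gripper": 0},
    {"slide": [-0.0005,-0.023,-0.002],"dr": [0,0,-0.0111],"gripper": 0},
  ],
)

```text
t: 16.17
ee_pos: [0.4504, -0.0532, 0.1393]
eef_rot: [0.541, -3.095, 0.0]
ft_force: [-0.4, -1.3, -2.9]
grip_width: 0.021
grip_force: 62.3
```

Call:
arm_command(
  steps=[
    {"slide": [-0.0005,-0.023,-0.002],"dr": [0,0,-0.0111],"gripper": 0},
    {"slide": [-0.0005,-0.023,-0.002],"dr": [0,0,-0.0111],"gripper": 0},
  ],
)

```text
t: 16.33
ee_pos: [0.4513, -0.0556, 0.1395]
eef_rot: [-0.571, 3.089, -0.0]
ft_force: [1.4, -0.2, -4.4]
grip_width: 0.0211
grip_force: 62.1
```

```bash
python3 -c "
from m import *
go(196.5,.139)
f=grab_frame('scene');K=f['img'][150:330,300:480];cv2.imwrite('pics/s3.png',cv2.resize(K,(600,600),interpolation=2)[:,:,::-1])
"
```

```text
th now 196.44 t 16.3333 F [ 1.39 -0.17 -4.37] M [-0.2   0.1  -0.22]
from [ 0.4513 -0.0556  0.1395] 110.9 calls 1
slide [-0.009 -0.005  0.005] dz -0.001
```

View pics/s3.png

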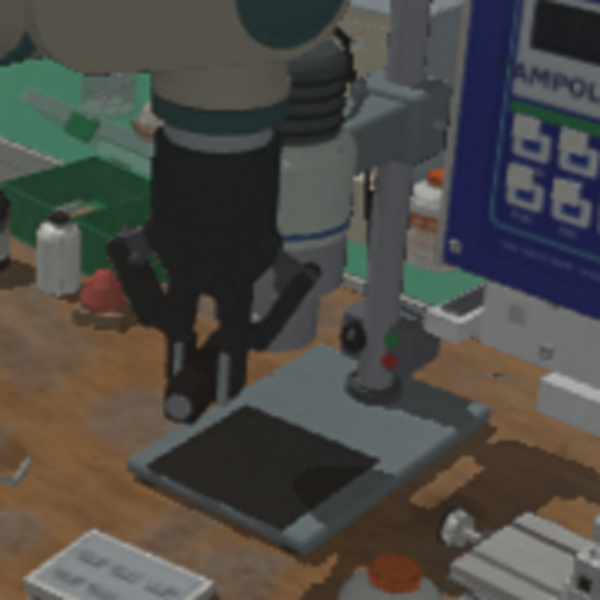

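The crop shows the cup drawn up in the ring, bottom at crop px (285,335), level, and the hand clear of the head. The upward push is growing, so I ease z and feel for the stop in 1° steps.

Call:
arm_command(
  steps=[
    {"slide": [-0.0005,-0.023,0.006],"dr": [0,0,-0.0111],"gripper": 0},
    {"slide": [-0.0005,-0.023,0.006],"dr": [0,0,-0.0111],"gripper": 0},
  ],
)

```text
t: 16.55
ee_pos: [0.4523, -0.0578, 0.1392]
eef_rot: [-0.599, 3.083, -0.001]
ft_force: [0.3, -0.6, -1.4]
grip_width: 0.0212
grip_force: 62.3
```

```bash
python3 -c "
from m import *
go(197.5,.139)
"
```

```text
th now 197.49 t 16.55 F [ 0.34 -0.59 -1.36] M [-0.11  0.09 -0.14]
from [ 0.4523 -0.0578  0.1392] 112.0 calls 1
slide [-0.008 -0.003  0.002] dz -0.0
```

Call:
arm_command(
  steps=[
    {"slide": [-0.0005,-0.023,0],"dr": [0,0,-0.0111],"gripper": 0},
    {"slide": [-0.0005,-0.023,0],"dr": [0,0,-0.0111],"gripper": 0},
  ],
)

```text
t: 16.72
ee_pos: [0.4532, -0.06, 0.1392]
eef_rot: [-0.626, 3.078, -0.0]
ft_force: [0.0, -1.1, -1.7]
grip_width: 0.0208
grip_force: 62.3
```

```bash
python3 -c "
from m import *
go(198.5,.139)
"
```

```text
th now 198.5 t 16.7167 F [ 0.03 -1.12 -1.71] M [-0.14  0.06 -0.09]
from [ 0.4532 -0.06    0.1392] 113.0 calls 1
slide [-0.008 -0.002  0.002] dz -0.0
```

Call:
arm_command(
  steps=[
    {"slide": [-0.0005,-0.023,0],"dr": [0,0,-0.0111],"gripper": 0},
    {"slide": [-0.0005,-0.023,0],"dr": [0,0,-0.0111],"gripper": 0},
  ],
)

```text
t: 16.88
ee_pos: [0.4541, -0.0621, 0.1392]
eef_rot: [-0.653, 3.072, -0.0]
ft_force: [1.3, -0.5, -0.9]
grip_width: 0.021
grip_force: 62.4
```

```bash
python3 -c "
from m import *
go(199.5,.139)
"
```

```text
th now 199.5 t 16.8833 F [ 1.33 -0.51 -0.93] M [-0.09  0.04 -0.12]
from [ 0.4541 -0.0621  0.1392] 114.0 calls 1
slide [-0.008 -0.002  0.002] dz 0.0
```

Call:
arm_command(
  steps=[
    {"slide": [-0.0005,-0.023,0],"dr": [0,0,-0.0111],"gripper": 0},
    {"slide": [-0.0005,-0.023,0],"dr": [0,0,-0.0111],"gripper": 0},
  ],
)

```text
t: 17.05
ee_pos: [0.4549, -0.064, 0.1391]
eef_rot: [-0.68, 3.067, 0.0]
ft_force: [-0.4, -0.1, -0.6]
grip_width: 0.0204
grip_force: 62.5
```

```bash
python3 -c "
from m import *
go(200.5,.139)
"
```

```text
th now 200.51 t 17.05 F [-0.39 -0.05 -0.59] M [ 0.05  0.18 -0.12]
from [ 0.4549 -0.064   0.1391] 115.0 calls 1
slide [-0.009 -0.005  0.001] dz 0.0
```

Call:
arm_command(
  steps=[
    {"slide": [-0.0005,-0.023,0],"dr": [0,0,-0.0111],"gripper": 0},
    {"slide": [-0.0005,-0.023,0],"dr": [0,0,-0.0111],"gripper": 0},
    {"slide": [-0.0005,-0.023,0],"dr": [0,0,-0.0111],"gripper": 0},
  ],
)

```text
t: 17.3
ee_pos: [0.4556, -0.0655, 0.139]
eef_rot: [0.706, -3.061, -0.003]
ft_force: [-4.0, 3.2, -0.5]
grip_width: 0.0206
grip_force: 62.7
```

```bash
python3 -c "
from m import *
go(201.5,.139)
"
```

```text
th now 201.46 t 17.3 F [-4.04  3.23 -0.54] M [ 0.44  0.43 -0.58]
from [ 0.4556 -0.0655  0.139 ] 116.0 calls 1
slide [-0.01  -0.012  0.   ] dz -0.0
```

That is the end stop, about 5 N. I relieve the load by half a degree and open the gripper.

Call:
arm_command(
  steps=[
    {"slide": [0,0.015,0],"dr": [0,0,0.009],"gripper": 0},
    {"slide": [0,0.015,0],"dr": [0,0,0.009],"gripper": 0},
  ],
)

```text
t: 17.47
ee_pos: [0.4551, -0.0644, 0.1391]
eef_rot: [0.683, -3.066, -0.0]
ft_force: [-2.9, 0.8, -1.4]
grip_width: 0.021
grip_force: 62.5
```

Call:
arm_command(
  steps=[
    {"slide": [0,0,0],"dr": [0,0,0],"gripper": 0.3},
    {"slide": [0,0,0],"dr": [0,0,0],"gripper": 0.5},
    {"slide": [0,0,0],"dr": [0,0,0],"gripper": 0.7},
    {"slide": [0,0,0],"dr": [0,0,0],"gripper": 0.7},
    {"slide": [0,0,0],"dr": [0,0,0],"gripper": 0.7},
  ],
)

```text
t: 17.88
ee_pos: [0.4554, -0.0647, 0.1393]
eef_rot: [-0.683, 3.066, -0.0]
ft_force: [0.1, 0.5, 0.9]
grip_width: 0.0592
grip_force: 0.0
```

```bash
python3 - <<'E'
from m import *
o=get_obs();p=o["ee_pos"];print(o["grip_width"],p,o["ft_force"])
for c in("top","scene"):
    f=grab_frame(c);X=cloud(f).reshape(-1,3);C=f["img"].reshape(-1,3)
    b=X[(np.hypot(X[:,0]-.574,X[:,1]+.008)<.034)&(X[:,2]>.09)&(X[:,2]<.169)]
    print(c,len(b),b[:,2].min() if len(b) else 0)
    h=X[(np.hypot(X[:,0]-p[0],X[:,1]-p[1])<.05)&(C.max(1)<75)&(X[:,2]>.1)&(X[:,2]<.175)]
    d=(h[:,:2]-[.574,-.008])@[np.cos(np.radians(205.)),np.sin(np.radians(205.))]
    for a in(.09,.11,.13,.15,.17):
        m=abs(d-a)<.006
        if m.sum()>5: print(a,m.sum(),np.percentile(h[m,2],[10,50,95]).round(4))
E
```

```text
0.05922498011403473 [ 0.45541341 -0.06468186  0.13925907] [0.11504049 0.46926492 0.86048019]
top 0 0
0.17 63 [0.1625 0.1669 0.1706]
scene 55 0.12381660109782688
0.09 19 [0.15   0.1632 0.1656]
0.11 38 [0.1507 0.1642 0.1656]
0.13 87 [0.1496 0.1633 0.1728]
0.15 46 [0.15   0.1637 0.1689]
0.17 80 [0.145  0.1598 0.1658]
```

Released, and the handle is level at about 0.166 m. Backing out straight up, then away.

Call:
arm_command(
  steps=[
    {"slide": [0,0,-0.15],"dr": [0,0,0],"gripper": 0.7},
    {"slide": [0,0,-0.35],"dr": [0,0,0],"gripper": 0.7},
    {"slide": [0,0,-0.6],"dr": [0,0,0],"gripper": 0.7},
    {"slide": [0,0,-0.8],"dr": [0,0,0],"gripper": 0.7},
    {"slide": [0,0,-0.9],"dr": [0,0,0],"gripper": 0.7},
  ],
)

```text
t: 18.4
ee_pos: [0.456, -0.0648, 0.232]
eef_rot: [-0.683, 3.063, -0.003]
ft_force: [0.1, -0.5, 0.1]
grip_width: 0.0596
grip_force: 0.0
```

Call:
arm_command(
  steps=[
    {"slide": [0.2,0,0],"dr": [0,0,0],"gripper": 0.7},
    {"slide": [0.4,0,0],"dr": [0,0,0],"gripper": 0.7},
    {"slide": [0.6,0,0],"dr": [0,0,0],"gripper": 0.7},
    {"slide": [0.6,0,0],"dr": [0,0,0],"gripper": 0.7},
    {"slide": [0.6,0,0],"dr": [0,0,0],"gripper": 0.7},
  ],
)

```text
t: 18.82
ee_pos: [0.4006, -0.0903, 0.2288]
eef_rot: [-0.682, 3.066, 0.0]
ft_force: [-0.2, 0.4, 0.6]
grip_width: 0.0595
grip_force: 0.0
```

```bash
python3 - <<'E'
from m import *
from scipy.optimize import least_squares
o=get_obs();p=o["ee_pos"];print(o["t"],p,o["ft_force"])
f=grab_frame("scene");X=cloud(f).reshape(-1,3);K=f['img'][150:330,300:480];cv2.imwrite('pics/s4.png',cv2.resize(K,(600,600),interpolation=2)[:,:,::-1])
for z0,r0 in((.135,.03),(.145,.03),(.155,.03),(.18,.046),(.19,.046)):
    s=X[(abs(X[:,2]-z0)<.005)&(np.hypot(X[:,0]-.574,X[:,1]+.008)<r0+.006)]
    r=least_squares(lambda q:np.hypot(s[:,0]-q[0],s[:,1]-q[1])-r0,[.574,-.008],loss="soft_l1",f_scale=.0005);print(z0,len(s),r.x.round(4))
b=X[(np.hypot(X[:,0]-.574,X[:,1]+.008)<.034)&(X[:,2]>.09)&(X[:,2]<.169)];print("bottom",np.percentile(b[:,2],[0,2,5]))
f=grab_frame("top");X=cloud(f).reshape(-1,3);C=f["img"].reshape(-1,3)
h=X[(X[:,2]>.14)&(X[:,2]<.185)&(X[:,0]>.38)&(X[:,0]<.52)&(X[:,1]>-.12)&(X[:,1]<.0)&(C.max(1)<80)]
print(len(h),h.mean(0),np.linalg.lstsq(np.c_[h[:,:2],np.ones(len(h))],h[:,2],rcond=None)[0])
E
```

```text
18.8167 [ 0.40059764 -0.09029817  0.22883598] [-0.1895134   0.37468865  0.64437211]
0.135 53 [ 0.5734 -0.0098]
0.145 56 [ 0.574  -0.0095]
0.155 46 [ 0.5741 -0.0099]
0.18 120 [ 0.5739 -0.0092]
0.19 133 [ 0.5739 -0.0095]
bottom [0.11983419 0.12199633 0.12299516]
541 [ 0.45400021 -0.06090007  0.16669923] [ 0.08168383 -0.15437684  0.12021319]
```

View pics/s4.png

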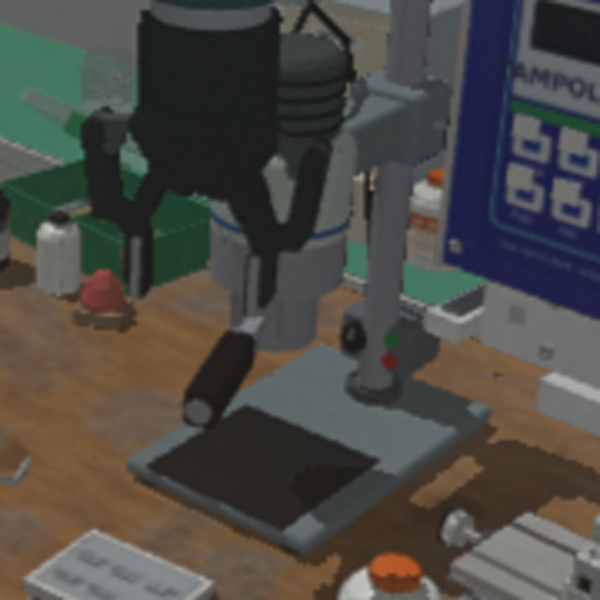

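The crop shows the cup hanging in the ring, coaxial within about 1 mm and level, with the gripper clear. Handing in.

```bash
python3 -c "
from station import *
print(sign_off())"
```

```text
the job is handed in; nothing more can be done
None
```

The cup is locked in the bayonet ring, turned to its end stop at about 5 N, and hangs level and coaxial with the ring. The gripper is clear, and I handed the job in at about 19 s of arm time; no verdict came back.

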